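# Snap a spring-axle roller into an outfeed roller track

## Robot

A 6-joint arm with a two-finger parallel gripper is mounted at the origin on the work surface. World frame = base frame: x ahead of the robot, y to its left, z up, the work surface at z = 0. Lengths are in m, angles in degrees, forces in N, time in s.
With the tool pointing down it reaches from about 0.3 to 0.75 m from the base axis. Payload 8.5 kg.
Tool frame: the origin (TCP) lies on the centre line of the jaws, within the pads' length; the fingertips stand 17 mm ahead of it and the grasp point (between the pads) lies 2 mm behind it (env.tcp_to_tips is the distance from the TCP to the fingertips, in m); z points along the fingers, y is the line along which they close (so a half turn about z gives the same grasp; the last joint's range is limited). The gripper opens to 85 mm and grips with 20 to 120 N. Pads are 22 mm wide; open, the fingers measure 114 mm over their backs; the gripper's body (76 mm by 85 mm) begins 54 mm behind the grasp point. The pads swing forward as they close: fully open they stand 13 mm farther back than shut.
Start: joints at [-88.711, 21.807, 74.336, -0, 83.858, -12.336], TCP at [0.13, -0.535, 0.248] pointing down, gripper open.
Joint ranges: [-178.18, 178.18], [-50.72, 133.34], [12.68, 142.11], [-81.47, 261.47], [9.98, 163.14], [-165.26, 165.26]. Speed limits (degrees/s): [136.94, 136.94, 180, 180, 180, 180].

## Interface

Orientations are given as a 3x3 rotation matrix whose columns are the frame's x, y, z axes.
In Python, from rig import env gives the robot as it stands. The module is installed in compiled form; this text tells all that it offers.
- The arm moves only by the shell command python3 -m pendant 'ROWS' [FORCE]. ROWS is JSON, a list of rows, each a list of 7 numbers: the opening, from 0 (shut) to 1 (fully open), then the shift along the tool's x, y, z in m, then the turn, a rotation vector about the tool's x, y, z in rad. A call has 1 to 5 rows; each row is the pose to reach, as a shift and turn from the pose commanded when the call began, along the tool's axes at that moment; what a row does not reach only later rows make up. A row lasts 1/8 s, in which the tool goes at most 62.5 mm and 10.7 degrees, less where a joint would pass 70% of its speed; a pose out of reach is approached as far as the arm can. A call with a gripper value outside its range is refused whole. The fingers move at their own pace and stop on an object; FORCE is the grip in N (left out, the last holds). Time passes only in rows, so rows that repeat a pose let the fingers close. It gives the time, the measured TCP pose, the force, the opening and the grip force at its end, in the units of the state.
- env.observe(): the state, without advancing time (a new reading comes with each control period).
- env.get_image(name): name is "scene" or "top" or "wrist"; returns a dict with "image" (400x640x3 uint8, blue, green, red), "fx", "fy", "cx", "cy" (pixels), "pose" (4x4, takes a point from camera to world coordinates). Camera axes: x right, y up, looking along -z (the intrinsics and any distortion apply to the point x, -y, -z); pixel columns grow to the right and rows downward; lengths in m; the calibration is good to about 2 mm. A picture is of the moment at which its call begins. There is no depth.
- env.close_job(): hands the job in; it is judged then, once.
Trained networks look in the newest picture that a camera, given by its name, has taken for a name from the list of things; names that differ only in an ending like _2 or _b are one class to them, and where a whole thing is asked for, a point or a joint stands for the part that bears it (a point fixed in the world has none). Each returns a list of dicts, best first, with "conf" (0 to 1); they miss things now and then, are a little off and sometimes report something else, mostly with a low value. They report only what shows in the picture. A call takes as long as a camera call. They do not tell look-alikes from the thing itself.
- env.find_in(camera, thing): "bbox" ([centre column, centre row, width, height] in pixels, round what is visible of it).
- env.trace(camera, thing): "mask" (400x640 bool, what is visible of it) and "bbox" ([centre column, centre row, width, height] in pixels, round what is visible of it).
- env.tip_of(camera, thing): "centre" ([column, row] in pixels: a listed point, or the origin of a listed thing).
The state is a dict: "time_s": time; "q": joint angles; "qvel": joint speeds; "joint_efforts": joint torques, N m; "position": TCP position; "tool_rot": TCP orientation; "ft_force": force on the tool from outside, world axes, zero at the start; "wrist_torque": the same for the moment, N m; "grip_width": finger opening in m; "gripper_force": force on a finger pad.
Only numpy, scipy, OpenCV 4.12 (cv2) and the standard library are available. Lean on these libraries where they do the work, as an engineer would, in place of code of your own. Each camera call takes 0.05 s, during which the arm holds its last target. There are 200 camera calls.

## Task

The short roller track on the bench has one empty place: fit the spare roller from the V rests there. Find the cup in one bearing block with its long sprung stub, push the roller against the spring until the short stub passes inside the opposite block, swing it down level and let the spring ease that stub out into the opposite cup, so that both stubs are fully home and the roller hangs in its cups by itself. The blocks are clamped in slots, so feel for the cups and do not force anything: the roller must never press on the track or its blocks with more than 25 N. Leave the screwdriver, the parts bin and the oil bottle where they are.

Things in the scene. Friction and masses are not known exactly. Their poses are not given: they have to be found in the camera images.
- track: fixed piece of roller conveyor: grey base plate 250 x 270 mm on feet, two upright aluminium side plates 236 mm long, top edge at z = 107 mm, inner faces 190 mm apart, with white plastic bearing blocks on the insides. Three places 75 mm apart along it for rollers of 30 mm diameter: two hold one that turns freely, one is empty. Origin on the bench under the middle; x along the track, y across it (along the rollers), z up
- station: the empty place: origin mid-way between its two facing bearing blocks, 95 mm above the bench; same axes as the track. Blocks: white, 50 mm along x, 24 mm high (z -12 to 12 mm), 12 mm thick, their faces at y = -83 and y = 83 mm. In each face a sharp-edged blind cup, 10.8 mm bore, 9 mm deep along y, at z = 0
- roller_mid (a point): centre of the spare roller's steel tube, 30 mm diameter and 148 mm long, roller about 0.28 kg, lying level across the V rests with its axis 60 mm above the bench. y is the roller's axis, towards the short stub. Grip it across the tube at this point. Either stub may go in either block's cup. Overall length over the stubs 188 mm free, 172 mm with the spring pushed right in
- stub_tip (a point): end of the roller's short fixed stub: 8 mm diameter, 12 mm long, 86 mm from the roller's centre along its +y; end chamfered by 1.2 mm
- spring_tip (a point): end of the long sprung stub: 8 mm diameter, 28 mm long when free, tip 102 mm from the roller's centre along its -y, chamfered 1.2 mm. It slides into the tube against a spring: 2 N to start, 0.35 N more per mm, hard stop after 16 mm (7.6 N). With it at the bottom of its cup, 13 mm or more lets the short stub clear the opposite block; with both stubs home 4 mm remains
- gap_mid (a point): middle of the empty place, same point and axes as station. Each of its two blocks is clamped through slotted holes, so its cup lies up to 8 mm to either side of x = 0, each block differently, and is not measured: look, or feel for it with the stub on the block's smooth face; its sunk screw slots are only drawn, 12 mm or more from the cup. The blocks stay put
- rest: fixed stand with two plastic V rests 112 mm apart that hold the spare roller; base 110 x 150 x 10 mm; origin on the bench under its middle, y along the roller
- screwdriver: bystander: black-handled screwdriver 200 mm long lying on the bench beside the rest; origin on the bench under its middle
- parts_bin: bystander: blue open plastic bin 100 x 150 x 55 mm with white rings in it; origin under its middle
- oiler: bystander: grey oil bottle, 48 mm diameter, 120 mm high; origin under its middle
Not all that is in view belongs to the job. Leave any turquoise look-alike of the part that bears roller_mid alone.

How it is judged:
By the outcome, as a careful person would: the job done as asked, in the order asked, and still so for the second after the job is handed in, with the robot touching nothing.
It also fails if it takes over 72 s, if anything falls off the work surface, if the arm or the gripper's body presses on something with over 40 N, if the wrist force passes 120 N, or if a joint passes its speed limit or range.

## Working session

There is one attempt and no reset: what is moved stays moved. The work goes in short steps, Python scripts to look and compute and a shell command to move; the robot and the scene stay as the last step left them, time stands still between calls to the robot, and variables do not carry over. Pictures are saved under pics/ and viewed, at most 10 in all, crops included, and the job is handed in when it is done.

```bash
ls; mkdir -p pics
cat > h.py <<'E'
import numpy as np, cv2
from rig import env
def ray(im,px):
    c,r=px; d=np.array([(c-im["cx"])/im["fx"],-(r-im["cy"])/im["fy"],-1.0])
    P=np.array(im["pose"]); return P[:3,3],P[:3,:3]@d
def onz(im,px,z):
    o,d=ray(im,px); return o+d*(z-o[2])/d[2]
def proj(im,p):
    P=np.array(im["pose"]); q=P[:3,:3].T@(np.array(p)-P[:3,3])
    return np.array([im["cx"]+im["fx"]*q[0]/-q[2], im["cy"]-im["fy"]*q[1]/-q[2]])
E
python3 - <<'E'
from h import *
for n in ["top","scene"]:
    im=env.get_image(n); cv2.imwrite(f"pics/{n}0.png",im["image"]); print(n,[k for k in im],im["fx"],np.round(im["pose"],3).tolist())
    for t,z in [("roller_mid",.06),("stub_tip",.06),("spring_tip",.06),("gap_mid",.095),("track",0),("rest",0),("screwdriver",0),("parts_bin",0),("oiler",0)]:
        for r in env.tip_of(n,t)[:3]: print(n,t,round(r["conf"],2),np.round(r["centre"],1),np.round(onz(im,r["centre"],z),4))
o=env.observe();print(o)
E
```

```text
pics
top ['image', 'fx', 'fy', 'cx', 'cy', 'pose'] 493.99650537692736 [[-0.003, 0.982, -0.191, 0.273], [-1.0, -0.002, 0.006, -0.156], [0.006, 0.191, 0.982, 1.415], [0.0, 0.0, 0.0, 1.0]]
top roller_mid 0.71 [340.2 212.5] [ 0.4985 -0.2152  0.06  ]
top stub_tip 0.72 [315.4 221.8] [ 0.4725 -0.1462  0.06  ]
top stub_tip 0.64 [422.  290.8] [ 0.2839 -0.4339  0.06  ]
top spring_tip 0.57 [449.7 231.5] [ 0.4447 -0.5172  0.06  ]
top spring_tip 0.42 [377.8 275.2] [ 0.3259 -0.3155  0.06  ]
top spring_tip 0.41 [378.9 201.8] [ 0.5286 -0.3235  0.06  ]
top track 0.92 [208.2 197. ] [0.555  0.1667 0.    ]
top rest 0.65 [347.4 217.8] [ 0.4929 -0.2385  0.    ]
top screwdriver 0.67 [413.1 178.9] [ 0.6083 -0.4334  0.    ]
top parts_bin 0.64 [346.7 136. ] [ 0.7404 -0.2395  0.    ]
top oiler 0.73 [284.1 132.3] [ 0.7522 -0.0521  0.    ]
scene ['image', 'fx', 'fy', 'cx', 'cy', 'pose'] 415.46866076291894 [[-0.182, -0.813, 0.553, 1.031], [0.983, -0.157, 0.093, -0.059], [0.011, 0.561, 0.828, 0.87], [0.0, 0.0, 0.0, 1.0]]
scene roller_mid 0.88 [314.1 151. ] [ 0.3302 -0.2113  0.06  ]
scene stub_tip 0.87 [330.6 202.1
[... 791 characters left out ...]
83528e+01, -1.23349474e+01]), 'qvel': array([-0.15973256, -0.04558292, -0.08346009,  0.01530966,  0.02448552,
       -0.04270647]), 'joint_efforts': array([ 2.68879339e-03, -4.48318827e+01, -2.31466377e+01,  2.48689283e-06,
        6.04891447e-04,  1.33778582e-05]), 'position': array([ 0.12956269, -0.53449249,  0.2483278 ]), 'tool_rot': array([[ 9.71860450e-01,  2.35557352e-01,  4.14906847e-06],
       [ 2.35557352e-01, -9.71860450e-01,  9.06522830e-06],
       [ 6.16769672e-06, -7.83279327e-06, -1.00000000e+00]]), 'ft_force': array([ 0.05065511, -0.17443484,  0.05650381]), 'wrist_torque': array([ 0.01093742,  0.04371713, -0.01410421]), 'gripper_force': 0.0, 'grip_width': 0.0853317181841287}
```

View pictures.

View pics/top0.png

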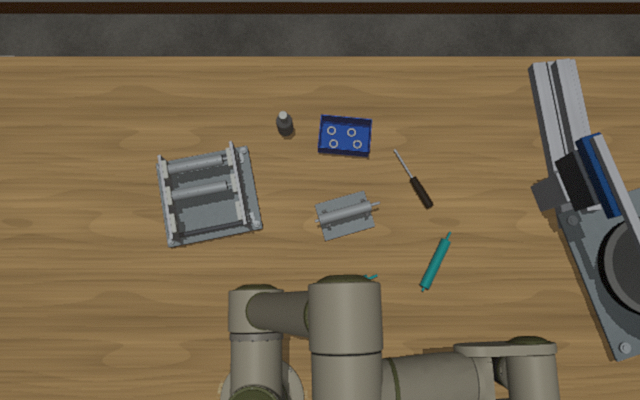

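View pics/scene0.png

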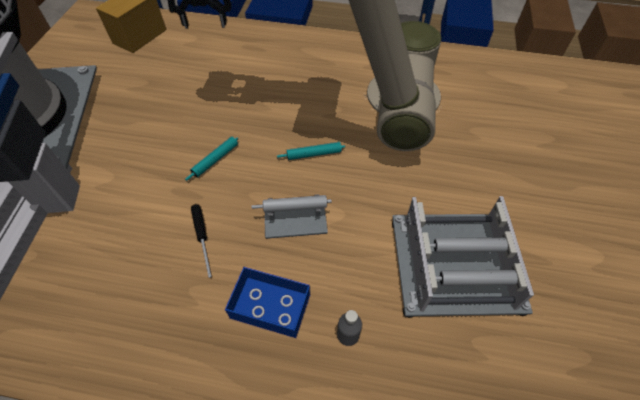

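Run:
```python
from h import *
im=cv2.imread("pics/top0.png"); s=cv2.imread("pics/scene0.png")
f=lambda a,k:cv2.resize(a,None,fx=k,fy=k,interpolation=cv2.INTER_CUBIC)
a=f(im[180:250,300:400],4); b=f(im[135:255,150:270],3.3)[:396,:396]; c=f(s[190:320,390:540],2.6)
W=np.zeros((600,800,3),np.uint8); W[:280,:400]=a; W[:396,404:800]=b
W[282:282+310,:390]=c[:310,:390]; cv2.imwrite("pics/crop1.png",W)
```

```text
(no output)
```

View pics/crop1.png

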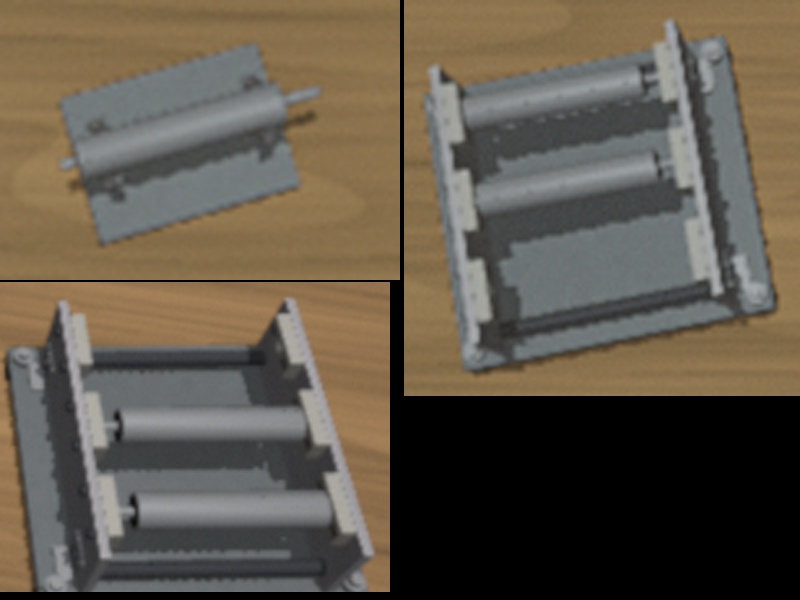

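```bash
python3 -m pendant '[[0.7,0.043,-0.021,0,0,0,-0.161],[0.7,0.086,-0.042,0,0,0,-0.322],[0.7,0.13,-0.064,0,0,0,-0.484],[0.7,0.173,-0.085,0,0,0,-0.645],[0.7,0.216,-0.106,0,0,0,-0.806]]'
cat > go.py <<'E'
# prints shift+turn (tool axes) from current pose to world target pos, tool-x yaw (deg), tool-x elevation (deg)
import sys
from h import *
from scipy.spatial.transform import Rotation as R
def tgtR(yaw,el):
    y,e=np.radians([yaw,el]); u=np.array([np.cos(y),np.sin(y),0]); 
    x=np.cos(e)*u+np.array([0,0,np.sin(e)]); yy=np.array([np.sin(y),-np.cos(y),0]); return np.c_[x,yy,np.cross(x,yy)]
def rel(p,yaw,el=0):
    o=env.observe(); T=np.array(o["tool_rot"]); 
    return np.round(T.T@(np.array(p)-o["position"]),4), np.round(R.from_matrix(T.T@tgtR(yaw,el)).as_rotvec(),4)
if __name__=="__main__":
    a=list(map(float,sys.argv[1:])); print(*rel(a[:3],a[3],a[4] if len(a)>4 else 0))
E
python3 go.py 0.5 -0.226 0.248 106.1
```

```text
time_s: 1.62
position: [0.3156, -0.3795, 0.2485]
tool_rot: [[0.498, 0.867, 0.0], [0.867, -0.498, -0.0], [-0.0, 0.0, -1.0]]
ft_force: [0.6, -0.0, -0.2]
grip_width: 0.0598
gripper_force: 0.0
[0.225  0.0834 0.0004] [ 2.000e-04  3.000e-04 -8.028e-01]
```

```bash
python3 -m pendant '[[0.7,0.045,0.017,0,0,0,-0.161],[0.7,0.09,0.033,0,0,0,-0.321],[0.7,0.135,0.05,0,0,0,-0.482],[0.7,0.18,0.067,0,0,0,-0.642],[0.7,0.225,0.083,0,0,0,-0.803]]'
python3 - <<'E'
from h import *
im=env.get_image("wrist"); cv2.imwrite("pics/w1.png",im["image"]); P=np.array(im["pose"]); print(im["fx"],np.round(P,3).tolist())
for t,z in [("roller_mid",.06),("stub_tip",.06),("spring_tip",.06),("rest",0)]:
    for r in env.tip_of("wrist",t)[:2]: print(t,round(r["conf"],2),np.round(r["centre"],1),np.round(onz(im,r["centre"],z),4))
E
```

```text
time_s: 2.25
position: [0.5006, -0.2267, 0.2484]
tool_rot: [[-0.278, 0.961, 0.0], [0.961, 0.278, -0.0], [-0.0, 0.0, -1.0]]
ft_force: [0.1, -0.2, 0.4]
grip_width: 0.0595
gripper_force: 0.0
339.8811143005235 [[0.961, -0.268, -0.071, 0.482], [0.277, 0.928, 0.249, -0.162], [-0.0, -0.259, 0.966, 0.373], [0.0, 0.0, 0.0, 1.0]]
roller_mid 0.92 [314.5 177.7] [ 0.4995 -0.2255  0.06  ]
roller_mid 0.55 [119.7 107.2] [ 0.315 -0.212  0.06 ]
stub_tip 0.83 [98.  16.8] [ 0.2879 -0.1439  0.06  ]
stub_tip 0.78 [ 87.9 290.7] [ 0.308  -0.4044  0.06  ]
spring_tip 0.68 [142.2 206.1] [ 0.3481 -0.2982  0.06  ]
spring_tip 0.55 [311.9 274.1] [ 0.5246 -0.3222  0.06  ]
```

View pics/w1.png

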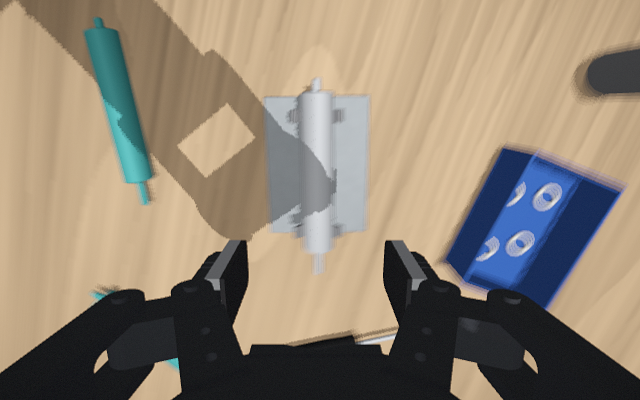

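Run:
```python
from h import *
from go import *
P=dict(env.get_image("wrist"))
a=onz(P,(316,79),.06); b=onz(P,(319.3,273),.06); d=a-b; L=np.linalg.norm(d); d/=L
yaw=np.degrees(np.arctan2(d[1],d[0])); c=b+d*.102*L/.188; print(a,b,L,yaw,c)
print(rel([*c[:2],.058],yaw))
```

```text
[ 0.47547069 -0.14186377  0.06      ] [ 0.52931559 -0.32034287  0.06      ] 0.18642442087805022 106.78790295069585 [ 0.50010187 -0.22350846  0.06      ]
(array([0.0044, 0.0026, 0.1903]), array([-0.0003,  0.    , -0.0187]))
```

```bash
python3 -m pendant '[[0.7,0.003,0.0015,0.055,0,0,-0.013],[0.7,0.003,0.0015,0.11,0,0,-0.013],[0.7,0.003,0.0015,0.16,0,0,-0.013],[0.7,0.003,0.0015,0.19,0,0,-0.013],[0.7,0.003,0.0015,0.19,0,0,-0.013]]' && python3 -m pendant '[[0.25,0,0,0,0,0,0],[0.25,0,0,0,0,0,0],[0.2,0,0,0,0,0,0],[0.2,0,0,0,0,0,0],[0.2,0,0,0,0,0,0]]' 100
```

```text
time_s: 3.18
position: [0.4987, -0.225, 0.0569]
tool_rot: [[-0.283, 0.959, -0.003], [0.959, 0.283, 0.002], [0.003, -0.003, -1.0]]
ft_force: [-0.3, 0.3, 0.4]
grip_width: 0.0597
gripper_force: 0.0
time_s: 3.8
position: [0.4993, -0.2257, 0.0604]
tool_rot: [[-0.285, 0.958, -0.0], [0.958, 0.285, -0.003], [-0.003, -0.001, -1.0]]
ft_force: [-8.1, -3.7, 8.5]
grip_width: 0.0273
gripper_force: 97.8
```

```bash
python3 -m pendant '[[0.2,0,0,-0.01,0,0,0],[0.2,0,0,-0.04,0,0,0],[0.2,0,0,-0.09,0,0,0],[0.2,0,0,-0.14,0,0,0],[0.2,0,0,-0.14,0,0,0]]'
python3 - <<'E'
from h import *
im=env.get_image("wrist"); cv2.imwrite("pics/w2.png",im["image"][:, 100:560])
o=env.observe(); print(o["position"],o["ft_force"],o["wrist_torque"],o["grip_width"],o["gripper_force"])
im=env.get_image("top")
for t in ["gap_mid","track"]:
    for r in env.tip_of("top",t)[:2]: print(t,r["conf"],r["centre"])
print("st est",onz(im,(206.4,216.9),.107), onz(im,(173,223),.107), onz(im,(239.7,210.8),.107))
m=env.trace("top","track")[0]["mask"].astype(np.uint8); c=max(cv2.findContours(m,0,2)[0],key=cv2.contourArea); print(cv2.minAreaRect(c))
E
```

```text
time_s: 4.42
position: [0.5013, -0.2252, 0.2029]
tool_rot: [[-0.285, 0.958, 0.008], [0.958, 0.285, -0.005], [-0.007, 0.006, -1.0]]
ft_force: [0.0, 0.2, -2.8]
grip_width: 0.0274
gripper_force: 99.3
[ 0.50033377 -0.2245871   0.20017086] [-0.72750949 -0.43172147 -4.0476586 ] [ 0.04561787  0.05162859 -0.04002545] 0.02726738719025925 99.267897605896
track 0.95 [207.8, 197.5]
st est [0.47940259 0.14487865 0.107     ] [0.46311519 0.23312806 0.107     ] [0.49578157 0.05640355 0.107     ]
((207.79171752929688, 192.8848419189453), (91.90287780761719, 95.63420867919922), 79.76519775390625)
```

View pics/w2.png

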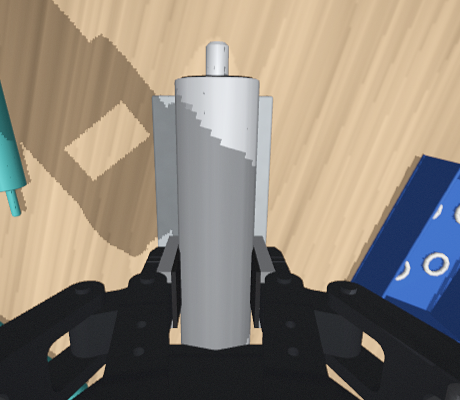

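```bash
python3 go.py .416 .108 .2 100.4 -30
```

```text
[ 0.3422  0.0146 -0.0023] [ 0.0263 -0.5254  0.1055]
```

```bash
python3 -m pendant '[[0.2,0.05,0.002,-0.03,0.004,-0.09,0.017],[0.2,0.11,0.005,-0.04,0.009,-0.18,0.035],[0.2,0.17,0.007,-0.04,0.013,-0.27,0.053],[0.2,0.23,0.01,-0.035,0.018,-0.36,0.07],[0.2,0.285,0.012,-0.02,0.022,-0.44,0.09]]'; python3 go.py .416 .108 .2 100.4 -30
```

```text
time_s: 5.3
position: [0.4296, 0.0539, 0.218]
tool_rot: [[-0.177, 0.981, 0.084], [0.886, 0.196, -0.42], [-0.428, -0.0, -0.904]]
ft_force: [1.2, 0.7, -3.8]
grip_width: 0.0275
gripper_force: 99.1
[ 0.0581 -0.0027 -0.0076] [ 0.0071 -0.0808  0.0137]
```

```bash
python3 -m pendant '[[0.2,0.03,-0.002,-0.004,0.004,-0.05,0.008],[0.2,0.057,-0.003,-0.008,0.007,-0.08,0.014],[0.2,0.057,-0.003,-0.008,0.007,-0.08,0.014]]'
python3 - <<'E'
from h import *
import pickle
im=env.get_image("wrist"); cv2.imwrite("pics/A.png",im["image"]); pickle.dump(im,open("A.pkl","wb"))
for t in ["gap_mid"]:
    for r in env.tip_of("wrist",t)[:2]: print(t,r["conf"],r["centre"],onz(im,r["centre"],.095))
from go import *
print(rel([.4255,.112,.193],100.4,50))
print([proj(im,np.array([.48,.147,.095])+s*np.array([.9836,.1805,0])+u*np.array([-.1805,.9836,0])) for s in (-.025,0,.025) for u in (-.083,)])
E
```

```text
time_s: 5.68
position: [0.4158, 0.1069, 0.1997]
tool_rot: [[-0.162, 0.983, 0.087], [0.853, 0.184, -0.489], [-0.497, -0.005, -0.868]]
ft_force: [-0.0, -0.6, -3.2]
grip_width: 0.0275
gripper_force: 99.1
(array([0.0081, 0.01  , 0.0043]), array([-3.1000e-03,  1.3927e+00,  2.0000e-04]))
[array([377.10985565, 193.99475434]), array([410.88179559, 194.1921723 ]), array([444.66796037, 194.3896734 ])]
```

View pics/A.png

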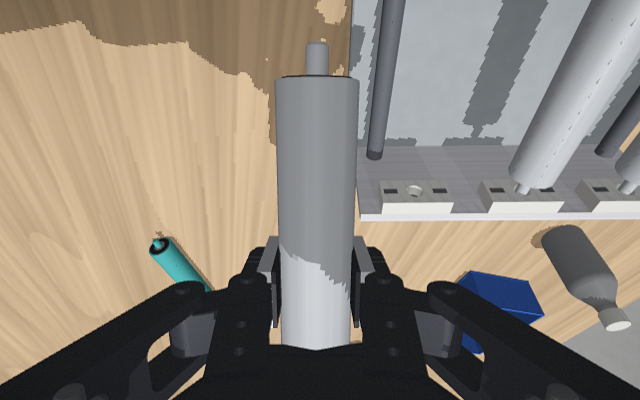

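```bash
python3 -m pendant '[[0.2,0.002,0.002,0,0,0.18,0],[0.2,0.003,0.004,0,0,0.36,0],[0.2,0.004,0.006,0,0,0.54,0],[0.2,0.006,0.008,0,0,0.72,0],[0.2,0.008,0.01,0.004,0,0.9,0]]' && python3 -m pendant '[[0.2,0,0,0,0,0.18,0],[0.2,0,0,0,0,0.34,0],[0.2,0,0,0,0,0.49,0],[0.2,0,0,0,0,0.49,0]]'
python3 - <<'E'
from h import *
import pickle
im=env.get_image("wrist"); pickle.dump(im,open("B.pkl","wb")); A=pickle.load(open("A.pkl","rb"))
print([proj(im,np.array([.48,.147,.095])+s*np.array([.9836,.1805,0])+u*np.array([-.1805,.9836,0])) for s in (-.025,0,.025) for u in (.083,)])
W=np.zeros((600,800,3),np.uint8); a=cv2.resize(A["image"][170:230,350:480],None,fx=6,fy=6,interpolation=cv2.INTER_CUBIC)[:,:800]
W[:240]=cv2.resize(a,(780,360))[:240,:780].shape and np.pad(a,((0,0),(0,800-a.shape[1]),(0,0)))[:240]
W[240:600,:576]=cv2.resize(im["image"],(576,360)); cv2.imwrite("pics/B.png",W)
E
```

```text
time_s: 6.4
position: [0.4262, 0.1107, 0.1946]
tool_rot: [[-0.166, 0.984, -0.065], [0.912, 0.179, 0.369], [0.375, 0.002, -0.927]]
ft_force: [0.3, 0.8, -3.4]
grip_width: 0.0274
gripper_force: 99.1
time_s: 6.9
position: [0.4261, 0.1099, 0.1928]
tool_rot: [[-0.112, 0.984, -0.137], [0.636, 0.177, 0.751], [0.763, -0.003, -0.646]]
ft_force: [-0.8, -0.1, -3.2]
grip_width: 0.0274
gripper_force: 99.2
[array([357.25060804, 192.91749655]), array([387.64652316, 192.73879048]), array([418.0454526, 192.5600667])]
```

View pics/B.png

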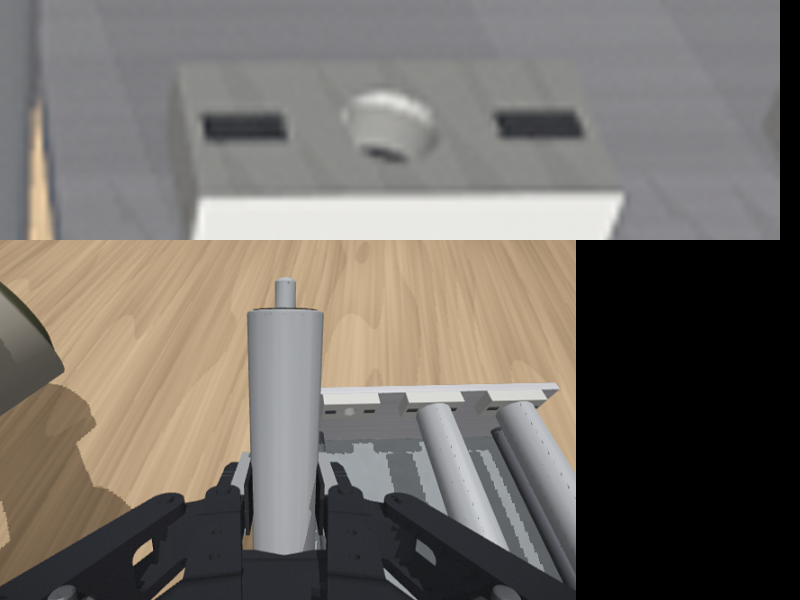

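Run:
```python
from h import *
import pickle
A=pickle.load(open("A.pkl","rb"));B=pickle.load(open("B.pkl","rb"))
a=B["image"][160:210,350:480]; W=cv2.resize(a,None,fx=6,fy=6,interpolation=cv2.INTER_CUBIC); cv2.imwrite("pics/B2.png",W)
for px in [(415.1,190.8)]: print(onz(A,px,.095))
for n,px in [("A rt top edge L",(383.3,202.5)),("R",(453.3,202))]: print(n,onz(A,px,.107))
```

```text
[0.49670027 0.06923387 0.095     ]
A rt top edge L [0.47222655 0.06455677 0.107     ]
R [0.52055557 0.07436437 0.107     ]
```

View pics/B2.png

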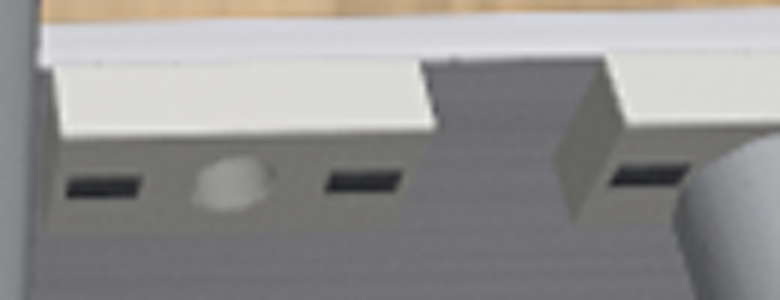

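Run:
```python
from h import *
import pickle
A=pickle.load(open("A.pkl","rb"));B=pickle.load(open("B.pkl","rb"))
r=onz(A,(415.1,190.8),.095); l=onz(B,(388.8,190.5),.095)
print(r,l,np.linalg.norm(l-r),np.degrees(np.arctan2(*(l-r)[1::-1])))
e1=onz(A,(383.3,202.5),.107);e2=onz(A,(453.3,202),.107);f1=onz(B,(360.5,182.8),.107);f2=onz(B,(422.5,181.3),.107)
for v in (e2-e1,f2-f1): print(np.linalg.norm(v),np.degrees(np.arctan2(v[1],v[0])))
print((e1+e2)/2,(f1+f2)/2,np.linalg.norm((f1+f2-e1-e2)/2))
```

```text
[0.49670027 0.06923387 0.095     ] [0.46582734 0.23108657 0.095     ] 0.1647708587550699 100.79927126433847
0.049314123891928685 11.471479494843722
0.049554259754762 11.708855107399717
[0.49639106 0.06946057 0.107     ] [0.46594036 0.2307432  0.107     ] 0.16413205428787292
```

```bash
cat > roll.py <<'E'
from go import *
A0=dict(R=np.array([.4967,.0690,.095]),L=np.array([.4657,.2313,.095]))
def tcp_for_tip(tip,yaw,el,dx=.001,dz=.0004):   # TCP so the free spring tip is at 'tip'
    T=tgtR(yaw,el); return np.array(tip)-T@np.array([-.102+dx,0,dz])
E
python3 - <<'E'
from roll import *
import pickle
# stub tip/tube end in tool frame from image A,B
for n,pos,Rt in (("A",[.4158,.1069,.1997],[[-.162,.983,.087],[.853,.184,-.489],[-.497,-.005,-.868]]),("B",[.4261,.1099,.1928],[[-.112,.984,-.137],[.636,.177,.751],[.763,-.003,-.646]])):
    im=pickle.load(open(n+".pkl","rb")); g=im["image"][20:100,317].astype(int).sum(1); print(n,[(20+i,int(v)) for i,v in enumerate(np.diff(g)) if abs(v)>60])
    Rt=np.array(Rt); f=lambda v:np.round(proj(im,np.array(pos)+Rt@np.array(v)),1)
    for dx in (0,.002): 
        for dz in (-.002,0,.002): print(dx,dz,"tip rim",f([.086+dx,0,dz-.0028]),"tube rim",f([.074+dx,0,dz-.015]),"L/R",f([.074+dx,.015,dz])[0],f([.074+dx,-.015,dz])[0])
    row=im["image"][85].astype(int).sum(1); print([(i,int(v)) for i,v in enumerate(np.diff(row)) if abs(v)>60 and 250<i<380])
E
python3 go.py .47 .15 .25 100.8 7.5
```

```text
A [(73, -105), (74, -199), (75, 82), (76, 163)]
0 -0.002 tip rim [315.   46.1] tube rim [314.9  82.1] L/R 358.4 271.7
0 0 tip rim [315.   47.1] tube rim [315.   82.5] L/R 357.7 272.4
0 0.002 tip rim [315.   48.1] tube rim [315.  83.] L/R 357.0 273.1
0.002 -0.002 tip rim [315.   39.5] tube rim [314.9  75.1] L/R 358.6 271.5
0.002 0 tip rim [315.   40.7] tube rim [315.   75.7] L/R 357.9 272.2
0.002 0.002 tip rim [315.   41.7] tube rim [315.   76.2] L/R 357.2 272.9
[(253, -203), (358, 76), (359, 166), (368, -153), (373, -157)]
B [(40, 64), (74, -219), (76, 284)]
0 -0.002 tip rim [314.6  40.9] tube rim [314.6  77.1] L/R 358.8 270.6
0 0 tip rim [314.6  42. ] tube rim [314.6  77.6] L/R 358.1 271.4
0 0.002 tip rim [314.7  43.1] tube rim [314.7  78.2] L/R 357.4 272.1
0.002 -0.002 tip rim [314.6  34.2] tube rim [314.6  70. ] L/R 359.0 270.4
0.002 0 tip rim [314.6  35.4] tube rim [314.6  70.6] L/R 358.3 271.1
0.002 0.002 tip rim [314.6  36.6] tube rim [314.6  71.3] L/R 357.6 271.9
[(273, -133), (274, -108), (275, 61), (359, 121)]
[ 0.0633  0.0503 -0.0132] [ 0.0028 -0.7355 -0.0096]
```

```bash
sed -i 's/R=np.array(.*$/R=np.array([.4957,.0688,.095]),L=np.array([.4647,.2311,.095]))/' roll.py
python3 - <<'E'
from roll import *
T=tgtR(100.8,7.5); a=T[:,0]
tip=A0["R"]+[0,0,.0006]+.010*a; p=tcp_for_tip(tip,100.8,7.5); print(p)
print(rel(p+[0,0,.06],100.8,7.5))
E
```

```text
[0.4750884  0.1768498  0.11048499]
(array([0.0192, 0.0602, 0.0577]), array([ 0.0028, -0.7355, -0.0096]))
```

```bash
python3 -m pendant '[[0.2,0.004,0.012,0.005,0,-0.15,-0.002],[0.2,0.008,0.024,0.015,0,-0.3,-0.004],[0.2,0.012,0.036,0.03,0.002,-0.45,-0.006],[0.2,0.016,0.048,0.045,0.003,-0.6,-0.008],[0.2,0.019,0.06,0.058,0.003,-0.735,-0.01]]' && python3 -m pendant '[[0.2,0,0,0,0,0,0],[0.2,0,0,0,0,0,0]]'; python3 go.py .4751 .1768 .1105 100.8 7.5;  python3 - <<'E'
from h import *
o=env.observe(); print(o["position"],o["ft_force"],o["wrist_torque"])
E
```

```text
time_s: 7.58
position: [0.4747, 0.1795, 0.1724]
tool_rot: [[-0.191, 0.982, -0.018], [0.973, 0.191, 0.126], [0.128, 0.006, -0.992]]
ft_force: [0.1, -0.3, -4.1]
grip_width: 0.0272
gripper_force: 99.1
time_s: 7.82
position: [0.474, 0.1785, 0.1715]
tool_rot: [[-0.189, 0.982, -0.024], [0.973, 0.191, 0.132], [0.134, 0.002, -0.991]]
ft_force: [0.4, -0.7, -2.5]
grip_width: 0.0271
gripper_force: 99.2
[-0.0101  0.0006  0.0602] [ 0.0015 -0.0038  0.0038]
[0.47402255 0.17853932 0.1714741 ] [ 0.35916685 -0.66129118 -2.50340586] [-0.16089274 -0.05259149 -0.01891512]
```

```bash
python3 -m pendant '[[0.2,-0.004,0,0.02,0,-0.003,0.003],[0.2,-0.007,0,0.04,0,-0.003,0.003],[0.2,-0.01,0.001,0.06,0,-0.003,0.003],[0.2,-0.01,0.001,0.06,0,-0.003,0.003],[0.2,-0.01,0.001,0.06,0,-0.003,0.003]]'
python3 - <<'E'
from roll import *
o=env.observe(); print(o["position"],o["ft_force"],o["wrist_torque"],rel([.4751,.1768,.1105],100.8,7.5))
ims=[env.get_image(n) for n in ("wrist","top","scene")]
W=np.zeros((600,800,3),np.uint8)
W[:300,:480]=cv2.resize(ims[0]["image"],(480,300)); W[300:600,:400]=cv2.resize(ims[1]["image"][185:245,155:255][:60,:80],(400,300),interpolation=2); W[300:600,400:]=cv2.resize(ims[2]["image"][190:265,410:510],(400,300),interpolation=2)
cv2.imwrite("pics/C.png",W)
E
```

```text
time_s: 8.45
position: [0.4758, 0.1763, 0.1107]
tool_rot: [[-0.185, 0.982, -0.024], [0.974, 0.186, 0.129], [0.131, 0.001, -0.991]]
ft_force: [0.5, 0.2, -2.9]
grip_width: 0.027
gripper_force: 100.0
[0.47583727 0.17633258 0.11074601] [ 0.46326524  0.17985727 -2.88368491] [-0.14424142  0.00452991 -0.03742276] (array([ 0.0006, -0.0006,  0.0003]), array([ 0.001 , -0.0008, -0.0008]))
```

View pics/C.png

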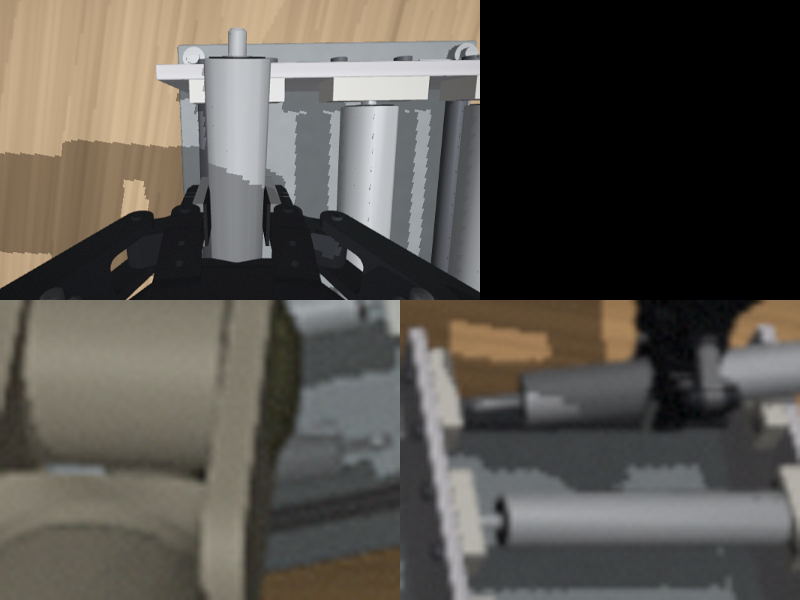

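```bash
python3 -m pendant '[[0.2,-0.003,-0.0005,0,0,0,0],[0.2,-0.006,-0.0005,0,0,0,0],[0.2,-0.009,-0.0005,0,0,0,0],[0.2,-0.012,-0.0005,0,0,0,0],[0.2,-0.014,-0.0005,0,0,0,0]]';python3 -m pendant '[[0.2,0,0,0,0,0,0],[0.2,0,0,0,0,0,0]]'
```

```text
time_s: 9.22
position: [0.4777, 0.1631, 0.1082]
tool_rot: [[-0.186, 0.982, -0.025], [0.974, 0.187, 0.129], [0.132, 0.0, -0.991]]
ft_force: [-0.3, 3.7, -3.3]
grip_width: 0.027
gripper_force: 100.0
time_s: 9.48
position: [0.4777, 0.1633, 0.1082]
tool_rot: [[-0.186, 0.982, -0.024], [0.974, 0.187, 0.129], [0.131, 0.0, -0.991]]
ft_force: [-0.2, 2.8, -3.6]
grip_width: 0.0276
gripper_force: 100.0
```

```bash
f() { grep -E 'position|ft_force'; }
python3 -m pendant '[[0.2,0,0.0006,0,0,0,0],[0.2,0,0.0012,0,0,0,0]]' | f; python3 -m pendant '[[0.2,0,0.0006,0,0,0,0],[0.2,0,0.0012,0,0,0,0]]' |f; python3 -m pendant '[[0.2,0,-0.001,0,0,0,0],[0.2,0,-0.002,0,0,0,0],[0.2,0,-0.003,0,0,0,0],[0.2,0,-0.0036,0,0,0,0]]' |f;  python3 -m pendant '[[0.2,0,-0.0006,0,0,0,0],[0.2,0,-0.0012,0,0,0,0]]' | f
```

```text
position: [0.4787, 0.1634, 0.1081]
ft_force: [-1.6, 1.7, -2.9]
position: [0.48, 0.1636, 0.1081]
ft_force: [-1.8, 1.8, -3.3]
position: [0.4766, 0.1629, 0.1082]
ft_force: [0.2, 2.4, -3.9]
position: [0.4754, 0.1627, 0.1082]
ft_force: [0.9, 2.9, -3.2]
```

```bash
f() { grep -E 'position|ft_force'; }
python3 -m pendant '[[0.2,0,0,-0.0007,0,0,0],[0.2,0,0,-0.0014,0,0,0]]' | f; for i in 1 2 3; do python3 -m pendant '[[0.2,0,0.0005,0,0,0,0],[0.2,0,0.001,0,0,0,0],[0.2,0,0.0015,0,0,0,0]]' |f; done
```

```text
position: [0.4753, 0.1625, 0.1095]
ft_force: [0.4, 3.6, -4.7]
position: [0.4768, 0.1628, 0.1095]
ft_force: [-1.9, 2.7, -3.0]
position: [0.4784, 0.163, 0.1096]
ft_force: [-1.7, 2.7, -2.2]
position: [0.4799, 0.1633, 0.1096]
ft_force: [-1.0, 2.6, -3.0]
```

```bash
f() { grep -E 'position|ft_force'; }
python3 -m pendant '[[0.2,0,0,-0.0006,0,0,0],[0.2,0,0,-0.0013,0,0,0]]' | f; for i in 1 2 3; do python3 -m pendant '[[0.2,0,-0.0005,0,0,0,0],[0.2,0,-0.001,0,0,0,0],[0.2,0,-0.0016,0,0,0,0]]' |f; done
```

```text
position: [0.4799, 0.1632, 0.1109]
ft_force: [-0.2, 2.1, -4.5]
position: [0.4786, 0.1628, 0.111]
ft_force: [0.6, 2.0, -2.7]
position: [0.4768, 0.1625, 0.1109]
ft_force: [1.1, 2.0, -2.2]
position: [0.4751, 0.1623, 0.1109]
ft_force: [-0.1, 3.3, -2.1]
```

```bash
f() { grep -E 'position|ft_force'; }
python3 -m pendant '[[0.2,0,0,0.001,0,0,0],[0.2,0,0,0.002,0,0,0],[0.2,0,0,0.003,0,0,0],[0.2,0,0,0.004,0,0,0]]' | f; for i in 1 2 3; do python3 -m pendant '[[0.2,0,0.0005,0,0,0,0],[0.2,0,0.001,0,0,0,0],[0.2,0,0.0016,0,0,0,0]]' |f; done; python3 -m pendant '[[0.2,0,0,0.0006,0,0,0],[0.2,0,0,0.0013,0,0,0]]' | f; for i in 1 2 3; do python3 -m pendant '[[0.2,0,-0.0005,0,0,0,0],[0.2,0,-0.001,0,0,0,0],[0.2,0,-0.0016,0,0,0,0]]' |f; done
```

```text
position: [0.475, 0.1628, 0.1068]
ft_force: [-1.2, 1.9, -0.1]
position: [0.4764, 0.1631, 0.1068]
ft_force: [-1.5, 1.6, -2.3]
position: [0.4782, 0.1634, 0.1068]
ft_force: [-2.3, 1.1, -2.5]
position: [0.4798, 0.1637, 0.1069]
ft_force: [-1.1, 0.9, -3.6]
position: [0.48, 0.1638, 0.1059]
ft_force: [-1.9, 0.2, 2.6]
position: [0.4787, 0.1635, 0.1058]
ft_force: [1.5, 1.7, 1.0]
position: [0.4767, 0.1632, 0.1057]
ft_force: [1.1, 2.0, 1.3]
position: [0.475, 0.1629, 0.1056]
ft_force: [1.4, 1.5, 0.7]
```

Run:
```python
from roll import *
T=tgtR(100.8,0); s=T[:,1]; u=T[:,0]
for i in range(3):
    im=env.get_image("wrist"); o=env.observe(); F=o["ft_force"];M=o["wrist_torque"]; print("u,s,z F",np.round([F@u,F@s,F[2]],2),"M about u,s,z",np.round([M@u,M@s,M[2]],3))
M=np.array([-.1609,-.0526,-.019]);F=np.array([.36,-.66,-2.5]);print("hover",F@u,F@s,M@u,M@s)
M=np.array([-.1442,.0045,-.0374]);F=np.array([.46,.18,-2.88]);print("pre",F@u,F@s,M@u,M@s)
cv2.imwrite("pics/D.png",im["image"])
g=im["image"]
for r in (60,70,80,100): 
    row=g[r].astype(int).sum(1); print(r,[(i,int(v)) for i,v in enumerate(np.diff(row)) if abs(v)>50 and 240<i<400])
c=g[20:110,317].astype(int).sum(1); print([(20+i,int(v)) for i,v in enumerate(np.diff(c)) if abs(v)>50])
```

```text
u,s,z F [0.58 1.94 1.22] M about u,s,z [-0.403  0.451  0.018]
u,s,z F [0.74 2.1  1.5 ] M about u,s,z [-0.317  0.441 -0.017]
u,s,z F [1.91 2.22 1.53] M about u,s,z [-0.347  0.437 -0.038]
hover -0.7157668587317955 0.22995174263574966 -0.02151865587148594 -0.1679062757894551
pre 0.09061630042173065 0.48558077196062727 0.03144067819154059 -0.14080260563944114
60 [(302, -215), (303, -157), (304, 132), (328, 285)]
70 [(256, 89), (257, 289), (258, 56), (300, -213), (303, -130), (304, 88), (327, 63), (328, 227), (391, -181), (392, -244)]
80 [(257, 242), (258, 143), (270, -439), (271, 93), (359, -73), (361, 289), (391, -307), (392, -114)]
100 [(241, -145), (257, 96), (258, 293), (259, 59), (270, -178), (271, -204), (272, 80), (359, -61), (360, 51), (380, -68)]
[(32, -59), (35, 55), (73, -65), (75, -193), (76, -179), (78, 238), (79, 209)]
```

```bash
python3 -m pendant '[[0.2,0.006,0.001,-0.003,0,0,0],[0.2,0.012,0.002,-0.01,0,0,0],[0.2,0.012,0.002,-0.03,0,0,0],[0.2,0.012,0.002,-0.045,0,0,0],[0.2,0.012,0.002,-0.045,0,0,0]]' 120
cat > pitch.py <<'E'
from roll import *
from scipy.optimize import least_squares
def edges(g,r):
    # tube edge columns at row r: strongest gradient within windows
    row=cv2.GaussianBlur(g,(1,5),0)[r].astype(float).sum(1); return row
def silh(im,Tw,pos,pitch,dx,dz,dy):
    # silhouette columns & rim row of tube in image
    p=np.radians(pitch); ax=np.array([np.cos(p),0,-np.sin(p)]); up=np.array([-np.sin(p),0,-np.cos(p)])
    c=np.array([0,dy,dz])+dx*ax; y=np.array([0,1,0])
    th=np.linspace(0,2*np.pi,120)[:,None]
    f=lambda L: proj_many(im,pos+(Tw@(c+L*ax+.015*(np.cos(th)*y+np.sin(th)*up)).T).T)
    return f
def proj_many(im,P): return np.array([proj(im,p) for p in P])
def predict(im,Tw,pos,pitch,dx,dz,dy,rows):
    f=silh(im,Tw,pos,pitch,dx,dz,dy); Ls=np.linspace(.02,.074,25); rings=[f(L) for L in Ls]
    lo=np.array([[q[:,0].argmin()] for q in rings]); 
    l=np.array([q[q[:,0].argmin()] for q in rings]); r=np.array([q[q[:,0].argmax()] for q in rings])
    out=[np.interp(v,l[::-1,1] if l[0,1]>l[-1,1] else l[:,1], l[::-1,0] if l[0,1]>l[-1,1] else l[:,0]) for v in rows]
    out2=[np.interp(v,r[::-1,1] if r[0,1]>r[-1,1] else r[:,1], r[::-1,0] if r[0,1]>r[-1,1] else r[:,0]) for v in rows]
    return np.array(out2)-np.array(out), rings[-1][:,1].min()
E
python3 - <<'E'
from pitch import *
import pickle
im=env.get_image("wrist"); o=env.observe(); pickle.dump((im,o),open("E.pkl","wb")); print(o["position"],o["ft_force"])
B=pickle.load(open("B.pkl","rb"))
for n,g in (("B",B["image"]),("E",im["image"])):
    for r in (90,120,150,180,210):
        row=g[r-2:r+3].astype(float).mean(0).sum(1); d=np.diff(row); print(n,r,[(i,int(v)) for i,v in enumerate(d) if abs(v)>45 and (255<i<290 or 345<i<375)])
    c=g[20:110,315:320].astype(float).mean(1).sum(1); print([(20+i,int(v)) for i,v in enumerate(np.diff(c)) if abs(v)>50])
P=np.array([.4261,.1099,.1928]);Rb=np.array([[-.112,.984,-.137],[.636,.177,.751],[.763,-.003,-.646]])
for p in (0,4,8): print(p,predict(B,Rb,P,p,.001,.0005,0,(90,120,150,180,210)))
E
```

```text
time_s: 17.25
position: [0.476, 0.1694, 0.1527]
tool_rot: [[-0.186, 0.982, -0.023], [0.974, 0.188, 0.129], [0.131, 0.002, -0.991]]
ft_force: [-0.0, -0.3, -2.3]
grip_width: 0.0271
gripper_force: 119.2
[0.47561428 0.16939117 0.15183352] [-0.77946997  0.34357949 -3.1701337 ]
B 90 [(273, -69), (274, -174), (275, 68), (358, 59), (359, 82)]
B 120 [(274, -104), (275, -55), (276, 54), (357, 85), (358, 62)]
B 150 [(275, -177), (277, 48), (356, 110), (357, 59)]
B 180 [(276, -258), (277, 65), (354, -46), (358, 79), (359, 249)]
B 210 [(276, -71), (277, -196), (278, 70), (353, -49)]
[(40, 60), (74, -214), (76, 283)]
E 90 [(271, -392), (272, 100), (358, -67), (360, 277)]
E 120 [(268, 170), (272, -215), (273, 62), (274, 51), (357, -64), (358, 126), (359, 211), (365, -109), (366, -264)]
E 150 [(269, -153), (273, -56), (274, 52), (275, 62), (356, -61), (357, 109), (358, 50)]
E 180 [(271, -96), (272, -85), (274, -82), (275, 78), (276, 71), (354, -62), (356, 159)]
E 210 [(275, -138), (276, 113), (277, 86), (353, -72), (355, 106)]
[(73, -61), (74, -101), (75, -186), (76, -144), (77, 305), (78, 156)]
0 (array([86.46309359, 84.57644123, 82.68978886, 80.8031365 , 78.91648414]), np.float64(74.30298678561411))
4 (array([90.10499611, 87.63307902, 85.16116194, 82.68924486, 80.21732778]), np.float64(77.1860095488877))
8 (array([94.09028159, 90.97884552, 87.86740944, 84.75597336, 81.64453728]), np.float64(75.12246121970098))
```

```bash
cat >> roll.py <<'E'
PITCH=4.0
def tool_for(tip,yaw,el):  # roller elevation el
    a=tgtR(yaw,el)[:,0]; T=tgtR(yaw,el-PITCH); return np.array(tip)+a*.101-T[:,2]*.0004, el-PITCH
E
python3 - <<'E'
from roll import *
a=tgtR(100.8,10.5)[:,0]; tip=A0["R"]+[0,0,.0007]+.010*a; p,e=tool_for(tip,100.8,10.5); print(p,e,rel(p,100.8,e))
E
```

```text
[0.47525745 0.17596362 0.11632557] 6.5 (array([0.0018, 0.0009, 0.0361]), array([ 0.0001, -0.0179,  0.0003]))
```

```bash
python3 -m pendant '[[0.2,0.002,0.001,0.012,0,-0.018,0],[0.2,0.002,0.001,0.024,0,-0.018,0],[0.2,0.002,0.001,0.036,0,-0.018,0],[0.2,0.002,0.001,0.036,0,-0.018,0]]'
cat > st.py <<'E'
from roll import *
T=tgtR(100.8,0); s=T[:,1]; u=T[:,0]
def st():
    o=env.observe(); F=o["ft_force"];M=o["wrist_torque"]; d=o["position"]-A0["R"]; x=np.array(o["tool_rot"])[:,0]
    print("pos from R us z(mm)",np.round([d@u*1e3,d@s*1e3,d[2]*1e3],1),"el",np.round(np.degrees(np.arcsin(x[2])),1),"F usz",np.round([F@u,F@s,F[2]],1),"M usz",np.round([M@u,M@s,M[2]],2),"t",o["time_s"])
st()
E
python3 st.py
python3 - <<'E'
from roll import *
a=tgtR(100.8,10.5)[:,0]; tip=A0["R"]+[0,0,.0007]+.010*a; p,e=tool_for(tip,100.8,10.5); T=np.array(env.observe()["tool_rot"]); print(rel(p,100.8,e), T.T@a)
E
```

```text
time_s: 17.8
position: [0.475, 0.176, 0.115]
tool_rot: [[-0.186, 0.982, -0.024], [0.976, 0.187, 0.111], [0.114, -0.003, -0.994]]
ft_force: [-0.3, -0.2, -3.0]
grip_width: 0.0269
gripper_force: 119.2
pos from R us z(mm) [109.2  -0.2  20. ] el 6.5 F usz [-0.2 -0.3 -3. ] M usz [ 0.06 -0.02 -0.  ] t 17.8
(array([ 0.    ,  0.0002, -0.0013]), array([-0.0026, -0.0005, -0.0002])) [ 9.97599436e-01 -3.59478644e-04 -6.92476499e-02]
```

```bash
python3 -m pendant '[[0.2,-0.003,0,-0.0008,0,0,0],[0.2,-0.006,0,-0.0006,0,0,0],[0.2,-0.009,0,-0.0004,0,0,0],[0.2,-0.012,0,-0.0002,0,0,0],[0.2,-0.014,0,0,0,0,0]]' >/dev/null;python3 -m pendant '[[0.2,0,0,0,0,0,0]]'>/dev/null; python3 st.py
```

```text
pos from R us z(mm) [95.   0.3 19.7] el 6.5 F usz [ 0.5  0.  -2.9] M usz [ 0.01 -0.07  0.06] t 18.55
```

```bash
for i in 1 2 3; do python3 -m pendant '[[0.2,-0.001,0,0,0,0,0],[0.2,-0.002,0,0.0002,0,0,0]]' >/dev/null;python3 st.py; done
```

```text
pos from R us z(mm) [93.2  0.4 19.4] el 6.5 F usz [ 0.8  0.  -2.3] M usz [ 0.02 -0.13  0.01] t 18.8
pos from R us z(mm) [91.2  0.4 18.9] el 6.5 F usz [-0.4  0.6 -2.9] M usz [ 0.01 -0.12  0.  ] t 19.05
pos from R us z(mm) [89.2  0.4 18.6] el 6.5 F usz [ 0.3  1.1 -2.5] M usz [-0.03 -0.11 -0.01] t 19.3
```

```bash
for i in 1 2 3; do python3 -m pendant '[[0.2,-0.001,0,0,0,0,0],[0.2,-0.002,0,0.0001,0,0,0]]' >/dev/null;python3 st.py; done
```

```text
pos from R us z(mm) [87.4  0.4 18.2] el 6.5 F usz [ 2.6  1.  -1.6] M usz [-0.07  0.2   0.04] t 19.55
pos from R us z(mm) [85.4  0.4 17.9] el 6.5 F usz [ 3.8  1.5 -1.8] M usz [-0.17  0.31  0.06] t 19.8
pos from R us z(mm) [83.4  0.4 17.5] el 6.5 F usz [ 4.   0.2 -1. ] M usz [-0.15  0.43  0.05] t 20.05
```

```bash
for i in 1 2; do python3 -m pendant '[[0.2,-0.0012,0,0.0001,0,0,0],[0.2,-0.0024,0,0.0002,0,0,0],[0.2,-0.0036,0,0.0003,0,0,0]]' >/dev/null;python3 st.py; done; python3 -m pendant '[[0.2,-0.001,0,0.0001,0,0,0],[0.2,-0.0015,0,0.0001,0,0,0]]' >/dev/null;python3 st.py
```

```text
pos from R us z(mm) [79.8  0.4 16.8] el 6.5 F usz [ 5.2  0.4 -1.9] M usz [-0.21  0.67  0.05] t 20.425
pos from R us z(mm) [76.4  0.3 16.1] el 6.5 F usz [ 5.   1.4 -0.9] M usz [-0.19  0.85  0.09] t 20.8
pos from R us z(mm) [75.   0.3 15.9] el 6.5 F usz [ 7.1  0.8 -1.4] M usz [-0.2   0.87  0.04] t 21.05
```

```bash
python3 -m pendant '[[0.2,-0.0005,0,0,0,0,0],[0.2,-0.001,0,0.0001,0,0,0]]' >/dev/null;python3 st.py
python3 - <<'E'
from h import *
im=env.get_image("wrist"); g=im["image"]; cv2.imwrite("pics/F.png",g)
for r in (90,120,150,180):
    row=g[r-2:r+3].astype(float).mean(0).sum(1); d=np.diff(row); print(r,[(i,int(v)) for i,v in enumerate(d) if abs(v)>45 and (255<i<290 or 345<i<375)])
c=g[20:110,315:320].astype(float).mean(1).sum(1); print([(20+i,int(v)) for i,v in enumerate(np.diff(c)) if abs(v)>50])
W=np.zeros((600,800,3),np.uint8); W[:600,:750]=cv2.resize(g[20:140,250:400],None,fx=5,fy=5,interpolation=2); cv2.imwrite("pics/F2.png",W)
E
```

```text
pos from R us z(mm) [74.1  0.3 15.7] el 6.6 F usz [ 7.4  1.3 -1.4] M usz [-0.2   0.97  0.08] t 21.3
90 [(257, -138), (260, 92), (262, -139), (263, -65), (272, 80), (358, -64), (360, 145)]
120 [(263, -173), (264, -114), (270, -73), (272, 57), (273, 76), (274, 46), (357, -66), (359, 101)]
150 [(264, -167), (265, -115), (272, -90), (273, 47), (274, 87), (275, 57), (356, -53), (357, 116)]
180 [(265, -175), (266, -112), (273, -77), (275, 91), (276, 67), (354, -64), (356, 140)]
[(36, -79), (73, -80), (74, -144), (75, -168), (76, -56), (77, 324), (78, 93)]
```

```bash
python3 -m pendant '[[0.2,0.0002,0,0.0032,0,-0.0367,0],[0.2,0.0002,0,0.0063,0,-0.0733,0]]' >/dev/null;python3 st.py;  python3 -m pendant '[[0.2,0,0,0.0016,0,-0.0183,0],[0.2,0,0,0.0032,0,-0.0367,0]]' >/dev/null;python3 st.py
```

```text
pos from R us z(mm) [75.   0.3  9.3] el 2.3 F usz [ 6.5  0.9 -1.4] M usz [-0.05  1.03  0.03] t 21.6
pos from R us z(mm) [75.3  0.3  6.1] el 0.2 F usz [ 7.   1.5 -1.6] M usz [-0.17  1.    0.09] t 21.85
```

```bash
python3 -m pendant '[[0.2,0.0001,0,0.0016,0,-0.0183,0],[0.2,0.0002,0,0.0032,0,-0.0367,0]]' >/dev/null;python3 st.py;  python3 -m pendant '[[0.2,0,0,0.0016,0,-0.0183,0],[0.2,0,0,0.0032,0,-0.0367,0],[0.2,0,0,0.0032,0,-0.0367,0]]' >/dev/null;python3 st.py
python3 - <<'E'
from h import *
im=env.get_image("wrist"); g=im["image"]
for r in (90,120,150,180):
    row=g[r-2:r+3].astype(float).mean(0).sum(1); d=np.diff(row); print(r,[(i,int(v)) for i,v in enumerate(d) if abs(v)>45 and (255<i<290 or 345<i<375)])
c=g[20:110,315:320].astype(float).mean(1).sum(1); print([(20+i,int(v)) for i,v in enumerate(np.diff(c)) if abs(v)>50])
a=[[.4647,.2311,.095]]; print(proj(im,a[0]))
W=np.zeros((600,800,3),np.uint8); W[:,:]=cv2.resize(g[0:120,240:400],None,fx=5,fy=5,interpolation=2); cv2.imwrite("pics/G.png",W)
E
```

```text
pos from R us z(mm) [75.4  0.3  2.9] el -1.9 F usz [ 6.5  0.8 -1.6] M usz [-0.15  1.12  0.07] t 22.1
pos from R us z(mm) [75.5  0.3 -0.3] el -4.0 F usz [ 7.1 -0.2 -0.8] M usz [-0.1   1.12  0.07] t 22.475
90 [(265, 63), (268, -156), (271, 76), (358, -69), (360, 115)]
120 [(256, -159), (272, 67), (357, -59), (358, 87), (359, 54)]
150 [(258, -138), (271, -88), (273, 45), (274, 63), (357, 211)]
180 [(260, -162), (275, 73), (276, 54), (354, -70), (356, 133)]
[(24, -97), (25, -217), (26, -117), (27, 98), (28, 104), (31, -50), (33, -64), (35, 82), (36, 146), (39, 69), (40, 69), (71, -78), (72, -134), (73, 53), (74, -106), (75, -196), (77, 341), (78, 76), (103, -122), (104, -63)]
[313.7407716  32.5918057]
```

```bash
for i in 1 2 3; do python3 -m pendant '[[0.2,0.0007,0,0,0,0,0],[0.2,0.0014,0,0,0,0,0]]' >/dev/null;python3 st.py; done
```

```text
pos from R us z(mm) [76.7  0.4 -0.3] el -4.0 F usz [ 6.6  1.2 -0.8] M usz [-0.08  0.99  0.02] t 22.775
pos from R us z(mm) [78.   0.4 -0.4] el -4.0 F usz [ 6.3  0.8 -0.7] M usz [-0.07  0.89  0.06] t 23.025
pos from R us z(mm) [79.3  0.4 -0.5] el -4.0 F usz [ 6.8  0.4 -0.9] M usz [-0.1   0.81  0.06] t 23.275
```

```bash
for i in 1 2 3; do python3 -m pendant '[[0.2,0.0008,0,-0.0002,0,0,0],[0.2,0.0016,0,-0.0003,0,0,0]]' >/dev/null;python3 st.py; done
```

```text
pos from R us z(mm) [80.9  0.4 -0.3] el -4.0 F usz [ 5.4 -0.1 -1.4] M usz [-0.15  0.73  0.05] t 23.525
pos from R us z(mm) [82.4  0.4 -0.1] el -4.0 F usz [ 4.5  0.2 -1.8] M usz [-0.11  0.68  0.08] t 23.775
pos from R us z(mm) [84.   0.4  0. ] el -4.0 F usz [ 3.1  1.4 -2.2] M usz [-0.15  0.69  0.05] t 24.025
```

```bash
for i in 1 2 3; do python3 -m pendant '[[0.2,0.0005,0,0,0,0,0],[0.2,0.001,0,-0.0001,0,0,0]]' >/dev/null;python3 st.py; done
```

```text
pos from R us z(mm) [84.9  0.4  0.1] el -4.0 F usz [ 3.6  0.4 -2.4] M usz [-0.11  0.67  0.06] t 24.275
pos from R us z(mm) [85.9  0.4  0.1] el -4.0 F usz [ 3.4  1.8 -2.1] M usz [-0.11  0.55  0.14] t 24.525
pos from R us z(mm) [86.6  0.4  0.1] el -4.1 F usz [-1.   0.8 -3.6] M usz [-0.14 -0.22  0.05] t 24.775
```

```bash
python3 -m pendant '[[0.35,-0.0003,0,0.0005,0,0,0],[0.4,-0.0003,0,0.0005,0,0,0],[0.5,-0.0003,0,0.0005,0,0,0],[0.5,-0.0003,0,0.0005,0,0,0],[0.5,-0.0003,0,0.0005,0,0,0]]' 40; python3 st.py; python3 -m pendant '[[0.5,0,0,-0.01,0,0,0],[0.5,0,0,-0.03,0,0,0],[0.5,0,0,-0.06,0,0,0],[0.5,0,0,-0.1,0,0,0],[0.5,0,0,-0.1,0,0,0]]'; python3 st.py
```

```text
time_s: 25.4
position: [0.4798, 0.154, 0.0947]
tool_rot: [[-0.187, 0.982, 0.013], [0.98, 0.187, -0.069], [-0.07, 0.0, -0.998]]
ft_force: [0.9, -0.4, 0.1]
grip_width: 0.0428
gripper_force: 0.0
pos from R us z(mm) [86.6  0.4 -0.3] el -4.0 F usz [-0.6  0.8  0.1] M usz [ 0.02  0.04 -0.03] t 25.4
time_s: 26.02
position: [0.4795, 0.1612, 0.1977]
tool_rot: [[-0.187, 0.982, 0.02], [0.98, 0.188, -0.068], [-0.07, 0.007, -0.998]]
ft_force: [0.6, -0.5, -0.9]
grip_width: 0.0425
gripper_force: 0.0
pos from R us z(mm) [ 93.8   1.4 102.7] el -4.0 F usz [-0.6  0.5 -0.9] M usz [0.01 0.03 0.01] t 26.025
```

Now move up and clear of the track, then use the last view for the check.

```bash
python3 -m pendant '[[0.5,-0.05,0,-0.03,0,0,0],[0.5,-0.11,0,-0.06,0,0,0],[0.5,-0.17,0,-0.08,0,0,0],[0.5,-0.22,0,-0.08,0,0,0],[0.5,-0.22,0,-0.08,0,0,0]]'|head -2
python3 - <<'E'
from h import *
w,t,s=[env.get_image(n) for n in ("wrist","top","scene")]
W=np.zeros((600,800,3),np.uint8)
W[:300,:480]=cv2.resize(w["image"],(480,300)); W[300:,:400]=cv2.resize(t["image"][160:250,150:270],(400,300),interpolation=2); W[300:,400:]=cv2.resize(s["image"][195:294,405:537],(400,300),interpolation=2)
cv2.imwrite("pics/H.png",W)
for q in env.tip_of("scene","roller_mid")[:3]: print(q)
E
```

```text
time_s: 26.65
position: [0.5188, -0.0524, 0.2891]
{'centre': [312.3, 151.8], 'conf': 0.91}
{'centre': [214.9, 153.4], 'conf': 0.87}
{'centre': [463.0, 215.2], 'conf': 0.73}
```

View pics/H.png

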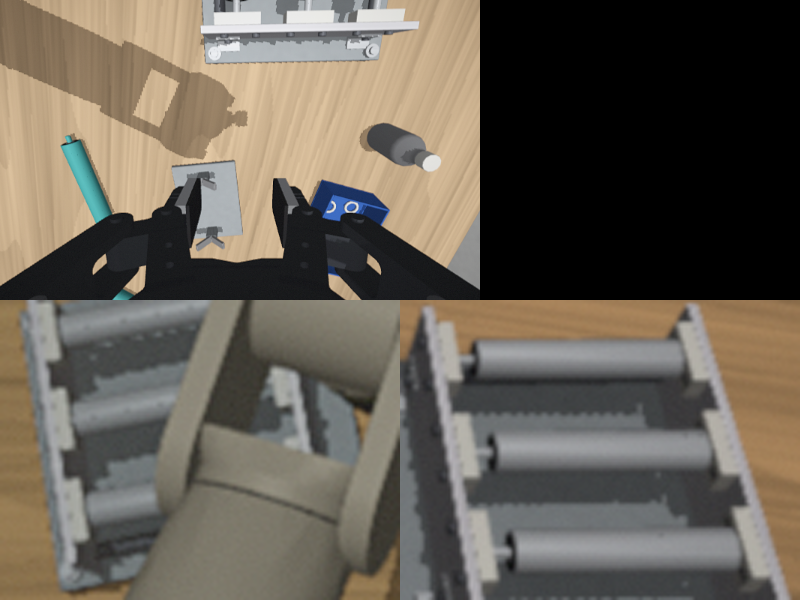

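The scene crop shows the fitted roller (580, 358) level between its blocks. It has the same stub gap on the left (465, 360) and the same near-flush right end as the two working rollers. The rest is empty, the bystanders haven't moved, and the arm is clear, so I'm handing the job in.

```bash
python3 -c "
from rig import env
print(env.close_job())"
```

```text
the job is handed in; nothing more can be done
None
```

The spare roller is in the empty place, and by the force readings and the last picture both stubs are home and it hangs by itself. The job was handed in at about 27 s. One slip on the way: on the first try the tube's end touched the left block, pushing up with about 5 N, so I backed off and went in steeper. No force reading came near 25 N.

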